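# Dispense a triplicate of vials

## Robot

A 7-joint arm with a two-finger parallel gripper is mounted at the origin on the work surface. World frame = base frame: x ahead of the robot, y to its left, z up, the work surface at z = 0. Lengths are in m, angles in rad, forces in N, time in s.
With the tool pointing down it reaches from about 0.4 to 0.85 m from the base axis. Payload 4.4 kg.
Tool frame: the origin (TCP) lies on the front face of the gripper's body, between the roots of the fingers; the fingertips stand 97 mm ahead of it and the grasp point (between the pads) lies 78 mm ahead of it; z points along the fingers, x is the direction in which the jaws open and shut, and the axes are right-handed (so a half turn about z gives the same grasp; the last joint's range is limited). The gripper opens to 94 mm and grips with 3 to 60 N. Pads are 16 mm wide; open, the fingers measure 119 mm over their backs; the gripper's body (75 mm by 177 mm) begins 78 mm behind the grasp point.
Start: joints at [-1.374, 0.628, 0.038, 1.517, -0.027, 0.996, -0.02], TCP at [0.169, 0.628, 0.303] pointing down, gripper open.
Joint ranges: [-3.06, 3.06], [-0.37, 2.12], [-1.25, 1.32], [0.18, 2.47], [-1.1, 4.24], [0.23, 1.98], [-2.94, 2.94]. Speed limits (rad/s): [2.57, 2.57, 3.14, 3.14, 3.14, 3.14, 3.14].

## Interface

Orientations are given as a unit quaternion [x, y, z, w].
In Python, from station import env gives the robot as it stands. The module is installed in compiled form; this text tells all that it offers.
- The arm moves only by the shell command python3 -m jog 'ROWS' [OPENING] [FORCE]. ROWS is text: rows parted by semicolons, each of 4 numbers parted by spaces: the shift along the tool's x, y, z in mm, then the turn about the tool's z in rad. In form: dx dy dz yaw; .... A call has exactly 10 rows; each row is the pose to reach, as a shift and turn from the pose commanded when the call began, along the tool's axes at that moment; what a row does not reach only later rows make up. A row lasts 1/8 s, in which the tool goes at most 62.5 mm and 10.7 degrees, less where a joint would pass 70% of its speed; a pose out of reach is approached as far as the arm can. A call with a gripper value outside its range is refused whole. OPENING is the opening, from 0 (shut) to 1 (fully open), set as the call begins (- or left out, the last holds). The fingers move at their own pace and stop on an object; FORCE is the grip in N (left out, the last holds). Time passes only in rows, so rows that repeat a pose let the fingers close, or fill a call up. It gives the time, the measured TCP pose, the force and the opening at its end, in the units of the state.
- env.read_state(): the state, without advancing time (a new reading comes with each control period).
- env.read_camera(name): name is "scene" or "top"; returns a dict with "color" (400x640x3 uint8, red, green, blue), "fov_y" (degrees; the focal length in pixels is half the picture's height over the tangent of half this angle, whatever the lens; pixels are square), "cx", "cy" (the principal point, pixels), "rvec" (rotation vector, rad) and "tvec" (3), from world to camera coordinates, as OpenCV has them. Camera axes: x right, y down, z forward; pixel columns grow to the right and rows downward; lengths in m; the calibration is good to about 2 mm. A picture is of the moment at which its call begins. There is no depth.
- env.close_job(): hands the job in, once; it reports no verdict.
Trained networks look in the newest picture that a camera, given by its name, has taken for a name from the list of things; names that differ only in an ending like _2 or _b are one class to them, and where a whole thing is asked for, a point or a joint stands for the part that bears it (a point fixed in the world has none). Each returns a list of dicts, best first, with "p" (0 to 1); they miss things now and then, are a little off and sometimes report something else, mostly with a low value. They report only what shows in the picture. A call takes as long as a camera call. They do not tell look-alikes from the thing itself.
- env.trace(camera, name): "region" (400x640 bool, what is visible of it) and "rect" ([left, top, width, height] in pixels, round what is visible of it).
The state is a dict: "t": time; "q": joint angles; "qd": joint speeds; "tau": joint torques, N m; "eef_pos": TCP position; "tool_rot": TCP orientation; "ft_force": force on the tool from outside, world axes, zero at the start; "wrist_torque": the same for the moment, N m; "gripper_width": finger opening in m.
Only numpy, scipy, OpenCV 4.12 (cv2) and the standard library are available. Lean on these libraries where they do the work, as an engineer would, in place of code of your own. Each camera call takes 0.05 s, during which the arm holds its last target.

## Task

Get three vials out of the vial dispenser: with the fingertips push its white catch tray fully home under the outlet, then press the blue paddle all the way down to raise the gate, keep it down until three vials have rolled into the tray, and let it come fully back up. The other four vials stay in the lane. Do not touch the vials, and do not knock or move the other things on the bench.

Things in the scene. Friction and masses are not known exactly. Their poses are not given: they have to be found in the camera images.
- dispenser: Vial dispenser fixed on the bench: white base plate 292 x 120 x 4 mm and an aluminium lane sloping at 12 degrees. Origin on the bench directly below the gate, in the middle of the lane's width; +x horizontal, up the lane (away from the outlet), -x towards the outlet and the catch tray, +z up. It spans x = -104 to +188 mm, y within 60 mm, 123 mm high at the paddle.
- rocker (a joint): Spring-returned steel rocker on an axle across the lane (x = +31 mm, z = 64 mm in the dispenser's frame). Value in rad: 0 at rest (gate down, paddle up), 0.40 fully pressed on its stop (gate up); from about 0.33 vials pass under the gate. Pressing the paddle takes about 5 N at first, 8 N at the stop; let go, it springs back by itself.
- paddle_top (a point): Centre of the top face of the blue paddle at the rear end of the rocker; face 50 mm (along the dispenser's x) x 44 mm, 6 mm thick. At rest 118 mm above the bench, and rising 12 degrees towards +x. From rest to fully pressed it follows an arc about the axle: 28 mm down and 16 mm towards the dispenser's +x, to 90 mm above the bench.
- gate_edge (a point): Middle of the lower edge of the steel gate blade (62 mm wide) at the rocker's front end; rises about 16 mm when the paddle is fully pressed. Meanwhile a retaining bar behind the axle drops between the third and fourth vial: one press lets out three vials (within about a second) and holds the rest, which roll down to the gate once the paddle is up.
- tray (a joint): Slide of the white catch tray in its guides below the outlet. Value in m: 0 fully home against its stop under the lane's lip, growing as the tray is pulled out along the dispenser's -x (at most 0.08). It slides with 1.5 to 2 N of friction and stays where it is left.
- tray_front (a point): Centre of the outer face of the tray's front wall (100 mm wide, 40 mm high, 4 mm thick, spanning 5 to 45 mm above the bench; this point is 24 mm up). The face looks to the dispenser's -x, with a thin blue strip 4.5 mm proud along its upper edge. Push it along the dispenser's +x. Fully home the face is at x = -103 mm in the dispenser's frame.
- tray_floor (a point): Centre of the tray's inner floor (82 mm along the dispenser's x, 94 mm wide); side walls 32 mm high, rear wall low, under the lane's lip.
- vial0: Amber glass vial with aluminium crimp cap, 22 mm diameter, 75 mm long, 24 g, lying across the lane; number 1 from the gate at the start. Origin at its centre, y along its axis.
- vial1: Amber glass vial with aluminium crimp cap, 22 mm diameter, 75 mm long, 24 g, lying across the lane; number 2 from the gate at the start. Origin at its centre, y along its axis.
- vial2: Amber glass vial with aluminium crimp cap, 22 mm diameter, 75 mm long, 24 g, lying across the lane; number 3 from the gate at the start. Origin at its centre, y along its axis.
- vial3: Amber glass vial with aluminium crimp cap, 22 mm diameter, 75 mm long, 24 g, lying across the lane; number 4 from the gate at the start. Origin at its centre, y along its axis.
- vial4: Amber glass vial with aluminium crimp cap, 22 mm diameter, 75 mm long, 24 g, lying across the lane; number 5 from the gate at the start. Origin at its centre, y along its axis.
- vial5: Amber glass vial with aluminium crimp cap, 22 mm diameter, 75 mm long, 24 g, lying across the lane; number 6 from the gate at the start. Origin at its centre, y along its axis.
- vial6: Amber glass vial with aluminium crimp cap, 22 mm diameter, 75 mm long, 24 g, lying across the lane; number 7 from the gate at the start. Origin at its centre, y along its axis.
- tube_rack: Blue microtube rack 110 x 66 x 30 mm with four small tubes, 45 mm high in all; loose bystander. Origin under its centre, x along its length.
- pipette: White pipette lying on the bench, about 230 mm long (along its x) and 26 mm high; loose bystander. Origin on the bench below its middle, x towards its tip.
- bottle: White bottle with blue cap, 60 mm diameter, 115 mm high, standing; loose bystander. Origin under its centre.
- tip_box: Open blue pipette-tip box 118 x 84 mm, 54 mm high, its lid leaning open behind to 120 mm height; loose bystander. Origin under its centre.
Things that resemble listed ones, but are neither listed nor needed, are in the scene too. Leave any purple or yellow look-alike of the vial5 alone.

How it is judged:
On the way, in this order (a step that is already met when the one before it is completed fails the run):
1. the catch tray is pushed fully home (value of joint tray below 0.004 m), for 0.1 s.
2. the fingers press the paddle down and the gate starts to rise (value of joint rocker above 0.15 rad and contact force between the fingers and rocker above 1 N), for 0.05 s.
3. three vials have rolled into the tray (x of vial0 in the frame of dispenser between -0.102 and -0.016 m and y of vial0 in the frame of dispenser between -0.05 and 0.05 m and height (world z) of each of vial0, vial1, vial2 below 0.03 m and x of vial1 in the frame of dispenser between -0.102 and -0.016 m and y of vial1 in the frame of dispenser between -0.05 and 0.05 m and x of vial2 in the frame of dispenser between -0.102 and -0.016 m and y of vial2 in the frame of dispenser between -0.05 and 0.05 m), for 0.1 s.
At the end, for the whole second after the job is handed in: The tray is home to within 4 mm, the paddle is back up (within 0.03 rad of rest), the first three vials lie at rest in the tray, and the other four are at rest in the lane behind the gate (all of step 3 and value of joint tray below 0.004 m and value of joint rocker below 0.03 rad and x of each of vial3, vial4, vial5, vial6 in the frame of dispenser above 0.004 m and height (world z) of each of vial3, vial4, vial5, vial6 above 0.03 m and linear speed of each of vial0, vial1, vial2, vial3, vial4, vial5, vial6 below 0.03 m/s); the robot touches nothing.
It fails at once if the fingers or the arm touch a vial (contact force between any of the fingers, the arm and vial0 above 0.5 N or contact force between any of the fingers, the arm and vial1 above 0.5 N or contact force between any of the fingers, the arm and vial2 above 0.5 N or contact force between any of the fingers, the arm and vial3 above 0.5 N or contact force between any of the fingers, the arm and vial4 above 0.5 N or contact force between any of the fingers, the arm and vial5 above 0.5 N or contact force between any of the fingers, the arm and vial6 above 0.5 N).
It fails at once if a vial is lifted out (height (world z) of any of vial0, vial1, vial2, vial3, vial4, vial5, vial6 above 0.1 m).
It fails at once if a bystander is moved more than 15 mm or tipped (distance of any of tube_rack, pipette, bottle, tip_box from where it was at the start of the episode above 0.015 m or angle between any of tube_rack, pipette, bottle, tip_box's own z axis and vertical above 0.35 rad).
It also fails if it takes over 48 s, if anything falls off the work surface, if the arm or the gripper's body presses on something with over 40 N, if the wrist force passes 120 N, or if a joint passes its speed limit or range.

## Working session

There is one attempt and no reset: what is moved stays moved. The work goes in short steps, Python scripts to look and compute and a shell command to move; the robot and the scene stay as the last step left them, time stands still between calls to the robot, and variables do not carry over. Pictures are saved under pics/ and viewed, and the job is handed in when it is done.

```bash
mkdir -p pics; cat > h.py <<'E'
import numpy as np, cv2
from station import env
def cam(n, save=None):
    c=env.read_camera(n)
    if save: cv2.imwrite('pics/'+save, c['color'][:,:,::-1])
    f=200/np.tan(np.radians(c['fov_y'])/2)
    K=np.array([[f,0,c['cx']],[0,f,c['cy']],[0,0,1]])
    R=cv2.Rodrigues(np.array(c['rvec'],float))[0]; t=np.array(c['tvec'],float).ravel()
    return c,K,R,t
def proj(P,K,R,t):
    P=np.atleast_2d(P); q=(R@P.T).T+t; q=q@K.T; return q[:,:2]/q[:,2:]
def ray(uv,z,K,R,t):
    d=R.T@np.linalg.inv(K)@np.array([uv[0],uv[1],1.]); o=-R.T@t
    return o+d*(z-o[2])/d[2]
E
python3 - <<'E'
from h import *
s=env.read_state(); print({k:np.round(v,3) for k,v in s.items()})
for n in ('scene','top'):
    c,K,R,t=cam(n,n+'0.png'); print(n,c['fov_y'],-R.T@t,c['cx'],c['cy'])
    for k in ['dispenser','paddle_top','tray_front','tube_rack','pipette','bottle','tip_box','vial0']:
        print(k,[(round(d['p'],2),d['rect']) for d in env.trace(n,k)[:8]])
E
```

```text
{'t': np.float64(0.0), 'q': array([-1.374,  0.629,  0.038,  1.518, -0.027,  0.996, -0.02 ]), 'qd': array([-0.   , -0.001, -0.001, -0.   , -0.001,  0.001,  0.003]), 'tau': array([-0.0000e+00, -5.4973e+01,  1.1430e+00, -1.8664e+01, -5.2000e-02,
        2.4000e-02,  0.0000e+00]), 'eef_pos': array([0.169, 0.627, 0.302]), 'tool_rot': array([ 0.794,  0.608, -0.001,  0.001]), 'ft_force': array([-0.507, -0.631, -0.319]), 'wrist_torque': array([-0.013,  0.027,  0.012]), 'gripper_width': np.float64(0.094)}
scene 50.3854563198557 [ 0.81582904 -0.35474651  0.71974384] 318.6311805925752 196.7021306079405
dispenser [(0.67, [214.8, 171.7, 134.2, 162.5])]
paddle_top [(0.9, [270.2, 180.1, 50.4, 77.3]), (0.46, [286.2, 210.8, 32.9, 20.0])]
tray_front [(0.77, [219.1, 267.6, 72.5, 64.6])]
tube_rack [(0.93, [305.4, 287.7, 65.9, 68.3])]
pipette [(0.61, [204.1, 190.7, 54.3, 78.3])]
bottle [(0.81, [298.7, 120.6, 26.2, 45.3]), (0.6, [267.7, 234.7, 36.5, 23.9]), (0.16, [338.3, 192.4, 97.7, 103.0])]
tip_box [(0.85, [341.2, 192.9, 95.4, 103.2])]
vial0 [(0.81, [358.6, 138.0, 21.5, 21.7]), (0.77, [404.1, 196.8, 19
[... 347 characters left out ...]
, 186.7, 176.6, 67.2])]
paddle_top [(0.76, [318.0, 188.5, 73.0, 50.2])]
tray_front [(0.74, [405.7, 183.3, 52.5, 57.6]), (0.67, [368.4, 196.1, 11.4, 38.7])]
tube_rack [(0.82, [374.3, 125.4, 58.2, 31.2])]
pipette [(0.57, [314.8, 271.9, 109.8, 25.1]), (0.52, [345.5, 199.0, 11.1, 37.1])]
bottle [(0.6, [222.4, 252.0, 37.8, 34.8])]
tip_box [(0.94, [291.9, 80.1, 69.4, 89.3]), (0.48, [316.3, 272.3, 111.9, 21.2])]
vial0 [(0.95, [245.2, 122.7, 23.4, 27.6]), (0.83, [311.2, 199.8, 12.4, 40.7]), (0.8, [370.5, 197.5, 11.7, 39.3]), (0.77, [302.4, 202.4, 10.3, 36.1]), (0.73, [263.7, 304.3, 18.0, 40.6]), (0.7, [231.3, 188.5, 36.9, 15.2]), (0.69, [180.5, 201.9, 23.6, 36.2]), (0.5, [359.1, 198.7, 10.0, 35.5])]
```

View pics/scene0.png

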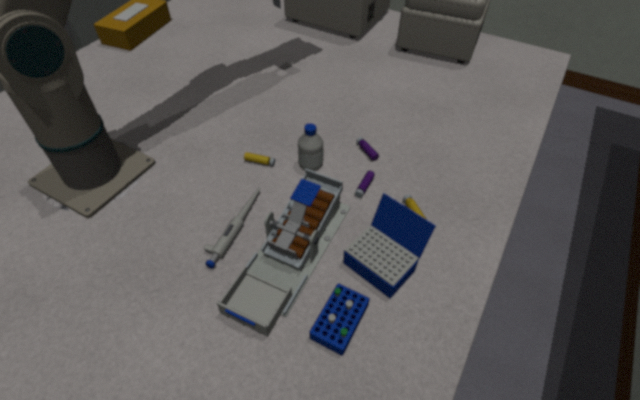

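View pics/top0.png

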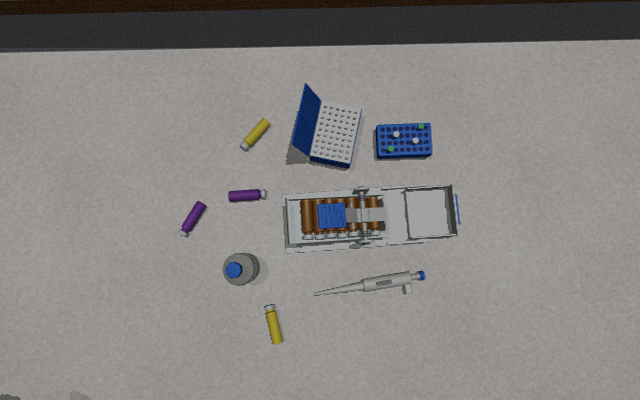

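```bash
python3 - <<'E'
from h import *
c,K,R,t=cam('top')
im=c['color'][150:290,200:480][:,:,::-1]
cv2.imwrite('pics/topz.png',cv2.resize(im,None,fx=2.8,fy=2.8,interpolation=cv2.INTER_CUBIC))
print(R)
for uv in [(283,187),(283,254),(460,187),(460,254)]: print(ray(uv,0.0,K,R,t))
E
```

```text
[[-0.01520891 -0.99976367 -0.01553372]
 [-0.99254541  0.01697427 -0.1206875 ]
 [ 0.12092265  0.0135824  -0.99256901]]
[0.59142545 0.20996565 0.        ]
[0.45382268 0.21051156 0.        ]
[ 0.58503185 -0.15478667  0.        ]
[ 0.44843667 -0.14733367  0.        ]
```

View pics/topz.png

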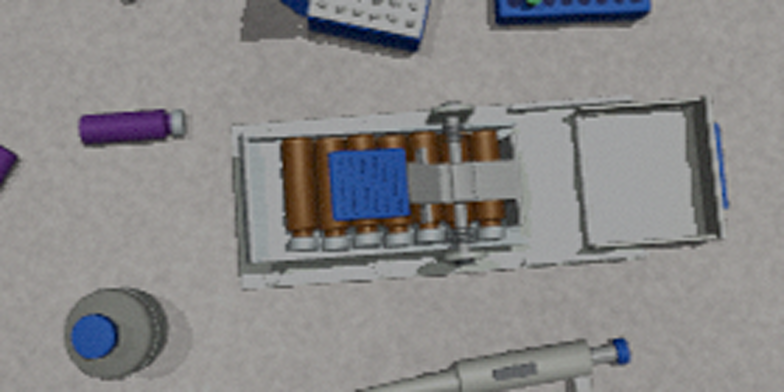

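```bash
python3 - <<'E'
from h import *
c,K,R,t=cam('top')
im=c['color'][175:265,275:375][:,:,::-1]
cv2.imwrite('pics/ta.png',cv2.resize(im,None,fx=6,fy=6,interpolation=cv2.INTER_CUBIC))
im=c['color'][175:265,370:470][:,:,::-1]
cv2.imwrite('pics/tb.png',cv2.resize(im,None,fx=6,fy=6,interpolation=cv2.INTER_CUBIC))
c,K,R,t=cam('scene')
im=c['color'][165:340,210:360][:,:,::-1]
cv2.imwrite('pics/sz.png',cv2.resize(im,None,fx=3.4,fy=3.4,interpolation=cv2.INTER_CUBIC))
E
```

```text
(no output)
```

View pics/ta.png

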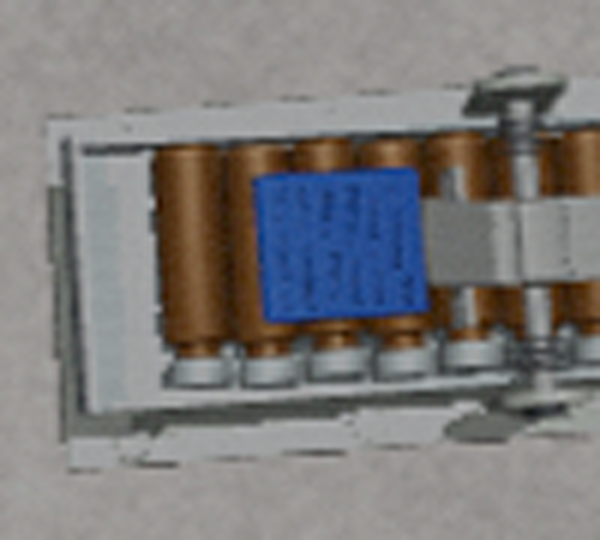

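View pics/tb.png

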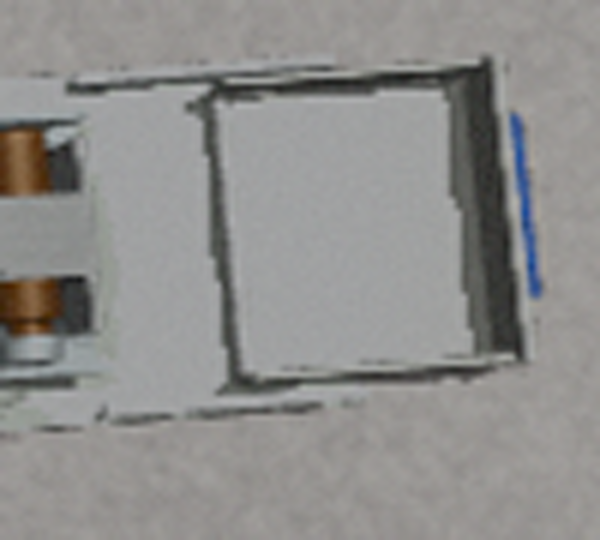

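View pics/sz.png

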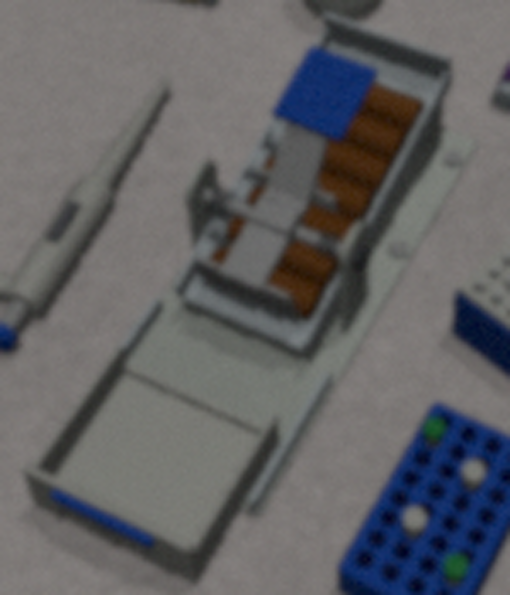

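```bash
cat > fit.py <<'E'
from h import *
from scipy.optimize import least_squares
cams={n:cam(n) for n in('top','scene')}
A=lambda p,x,y:(x+p[0]/6,y+p[1]/6)
ca,sa=25*np.cos(.209),25*np.sin(.209)
px=94.
def pad(px): return [(px+ca,-22,118+sa),(px-ca,-22,118-sa),(px-ca,22,118-sa),(px+ca,22,118+sa)]
ta=lambda *p:(275+p[0]/6,175+p[1]/6); tb=lambda *p:(370+p[0]/6,175+p[1]/6); sz=lambda *p:(210+p[0]/3.4,165+p[1]/3.4)
obs=[('top',ta(50,118),(188,-60,4),0),('top',ta(70,468),(188,60,4),0),
('top',tb(490,62),(-103,-50,45),1),('top',tb(523,360),(-103,50,45),1),
('scene',sz(475,140),(188,-60,4),0),('scene',sz(30,472),(-103,50,45),1),('scene',sz(192,583-5),(-103,-50,5+2),1)]
for q,P in zip([(252,178),(417,168),(430,308),(268,324)],range(4)): obs.append(('top',ta(*q),P,2))
for q,P in zip([(377,70),(343,138),(276,108),(320,45)],range(4)): obs.append(('scene',sz(*q),P,2))
def world(P,v):
    c,s=np.cos(v[2]),np.sin(v[2]); P=np.array(P)/1000
    return np.array([v[0]+c*P[0]-s*P[1],v[1]+s*P[0]+c*P[1],P[2]])
def res(v,full=False):
    r=[]
    for n,uv,P,k in obs:
        if k==2: P=pad(v[4])[P]
        if k==1: P=(P[0]-v[3],P[1],P[2])
        _,K,R,t=cams[n]; r.append(proj(world(P,v),K,R,t)[0]-uv)
    r=np.array(r); return r if full else r.ravel()
s=least_squares(res,[0.52,0.0,1.57,50,94],loss='soft_l1',x_scale=[.1,.1,.1,10,10])
E
cat > run.py <<'E'
from fit import *
v=s.x; print(v); print(np.round(res(v,True),1))
print('paddle',world((v[4],0,118),v),'press',world((v[4]+16,0,90),v),'trayfront',world((-103-v[3],0,24),v),'home',world((-103,0,24),v))
def boxes():
    L=[]
    def rect(pts): 
        for i in range(len(pts)): L.append((pts[i],pts[(i+1)%len(pts)]))
    rect([(-104,-60,4),(188,-60,4),(188,60,4),(-104,60,4)]); rect(pad(v[4]))
    d=-103-v[3]; rect([(d,-50,5),(d,50,5),(d,50,45),(d,-50,45)]); L.append(((31,-40,64),(31,40,64)))
    return L
for n,(x0,y0,w,h,f) in {'top':(270,170,200,95,4),'scene':(200,160,170,180,3.3)}.items():
    c,K,R,t=cams[n]; im=cv2.resize(c['color'][y0:y0+h,x0:x0+w][:,:,::-1],None,fx=f,fy=f,interpolation=cv2.INTER_CUBIC).copy()
    for a,b in boxes():
        pa,pb=proj([world(a,v),world(b,v)],K,R,t); 
        cv2.line(im,tuple(int(z) for z in (pa-[x0,y0]+.5)*f),tuple(int(z) for z in (pb-[x0,y0]+.5)*f),(0,0,255),1)
    cv2.imwrite(f'pics/ov_{n}.png',im)
E
python3 run.py
```

```text
[5.27192976e-01 1.80177208e-02 1.63006547e+00 4.42083999e+01
 9.28669730e+01]
[[-0.2 -0.5]
 [ 0.3 -0.2]
 [ 0.6 -1.9]
 [ 0.9 -0.3]
 [ 0.4  0. ]
 [-2.3 -3.5]
 [ 1.2 -0.8]
 [ 0.2 -1.1]
 [ 0.1 -0.9]
 [-0.   0.4]
 [-0.6 -0.5]
 [ 0.1 -1.2]
 [-1.4 -0.5]
 [-2.2  0.5]
 [-3.3 -1.2]]
paddle [0.52169205 0.11072163 0.118     ] press [0.5207443  0.12669353 0.09      ] trayfront [ 0.53591278 -0.1289322   0.024     ] home [ 0.53329412 -0.08480142  0.024     ]
```

View pics/ov_top.png

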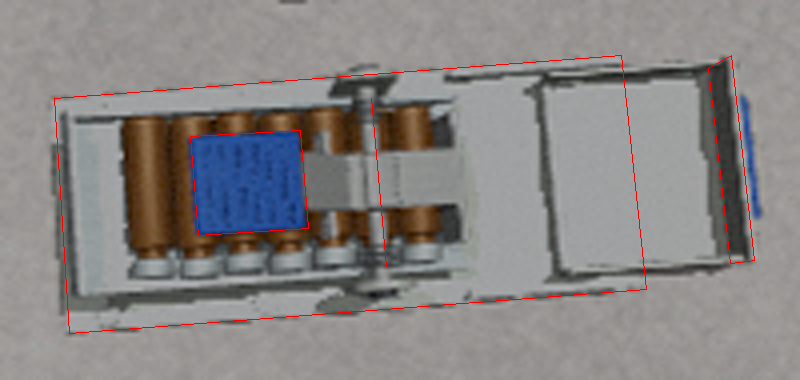

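View pics/ov_scene.png

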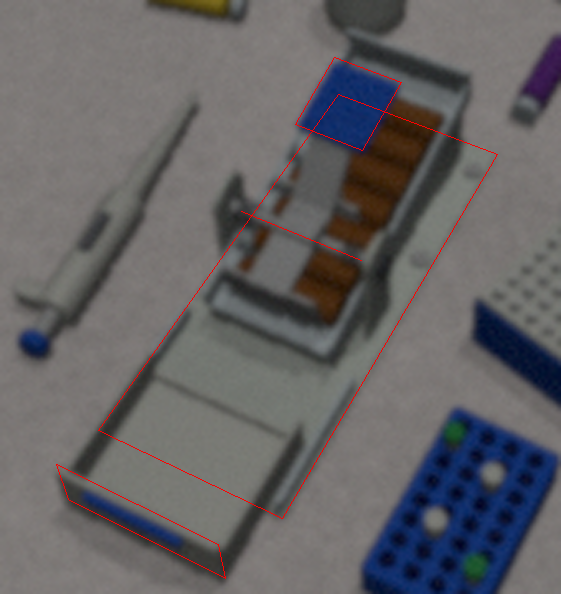

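```bash
cat > go.py <<'E'
import numpy as np, json
from station import env
from scipy.spatial.transform import Rotation as Ro
V=[0.5272,0.0180,1.632,44.2,92.9]
def world(x,y,z):
    c,s=np.cos(V[2]),np.sin(V[2]); x,y,z=x/1e3,y/1e3,z/1e3
    return np.array([V[0]+c*x-s*y,V[1]+s*x+c*y,z])
def st():
    s=env.read_state(); R=Ro.from_quat(s['tool_rot']).as_matrix(); p=np.array(s['eef_pos'])
    d=p-world(0,0,0); c,sn=np.cos(V[2]),np.sin(V[2])
    print('t',round(float(s['t']),2),'world',p.round(4),'disp(mm) tip',(np.array([c*d[0]+sn*d[1],-sn*d[0]+c*d[1],d[2]-.097])*1e3).round(1),'F',np.round(s['ft_force'],1),'q',np.round(s['q'],2),'w',round(float(s['gripper_width']),3))
    want=V[2]-np.pi/2; h=np.arctan2(R[1,0],R[0,0]); print('yaw needed',round(-(want-h),3), 'z',R[:,2].round(3))
    return p,R
def shift(P):
    p,R=st(); print((R.T@(np.array(P)-p)*1e3).round(1))
E
python3 - <<'E'
from go import *
shift([0.48,0.30,0.30])
tgt=world(-190,0,97+60); print(tgt); shift(tgt); shift(world(-190,0,97+120))
E
```

```text
t 1.15 world [0.1688 0.6277 0.3027] disp(mm) tip [630.5 320.4 205.7] F [-0.   0.   0.4] q [-1.37  0.63  0.04  1.52 -0.03  1.   -0.02] w 0.094
yaw needed 1.247 z [-0.  0. -1.]
[-235.7  385.6    2.6]
[ 0.53882144 -0.17164425  0.157     ]
t 1.15 world [0.1688 0.6277 0.3027] disp(mm) tip [630.5 320.4 205.7] F [-0.   0.   0.4] q [-1.37  0.63  0.04  1.52 -0.03  1.   -0.02] w 0.094
yaw needed 1.247 z [-0.  0. -1.]
[-675.8  564.9  145.6]
t 1.15 world [0.1688 0.6277 0.3027] disp(mm) tip [630.5 320.4 205.7] F [-0.   0.   0.4] q [-1.37  0.63  0.04  1.52 -0.03  1.   -0.02] w 0.094
yaw needed 1.247 z [-0.  0. -1.]
[-675.8  564.9   85.6]
```

```bash
python3 -m jog '-20 40 0 0.05; -50 82 0 0.15; -80 130 0 0.25; -105 175 0 0.35; -131 220 0 0.45; -157 265 0 0.55; -183 310 0 0.65; -215 350 0 0.75; -250 380 0 0.85; -290 400 0 0.95' 0 20; python3 - <<'E'
from go import *
shift(world(-190,0,97+110)); shift(world(-190,0,97+20))
E
```

```text
t: 2.4
eef_pos: [0.481, 0.2422, 0.3028]
tool_rot: [0.984, 0.176, 0.001, 0.0]
ft_force: [-0.3, 0.2, -0.5]
gripper_width: 0.0008
t 2.4 world [0.481  0.2422 0.3028] disp(mm) tip [226.6  32.4 205.8] F [-0.3  0.2 -0.5] q [-0.73  0.48  0.31  1.84 -0.19  0.85  0.03] w 0.001
yaw needed 0.293 z [ 0.001  0.    -1.   ]
[-89.3 408.2  95.8]
t 2.4 world [0.481  0.2422 0.3028] disp(mm) tip [226.6  32.4 205.8] F [-0.3  0.2 -0.5] q [-0.73  0.48  0.31  1.84 -0.19  0.85  0.03] w 0.001
yaw needed 0.293 z [ 0.001  0.    -1.   ]
[-89.4 408.2 185.8]
```

```bash
python3 -m jog '-10 45 0 0.04; -20 90 0 0.08; -30 140 0 0.12; -40 190 0 0.16; -50 240 0 0.2; -60 290 0 0.24; -72 335 0 0.27; -82 375 0 0.29; -88 400 25 0.295; -89 408 60 0.295'; python3 - <<'E'
from go import *
shift(world(-180,0,97+20))
from h import *
c,K,R,t=cam('top','top1.png')
E
```

```text
t: 3.65
eef_pos: [0.54, -0.1722, 0.243]
tool_rot: [1.0, 0.03, 0.002, 0.001]
ft_force: [0.7, 0.2, -0.1]
gripper_width: 0.0004
t 3.65 world [ 0.54   -0.1722  0.243 ] disp(mm) tip [-190.6   -1.2  146. ] F [ 0.7  0.2 -0.1] q [ 0.02  0.61  0.36  1.83 -0.3   0.76  0.61] w 0.0
yaw needed -0.001 z [ 0.003 -0.002 -1.   ]
[ -1.6 -10.9 125.9]
```

View pics/top1.png

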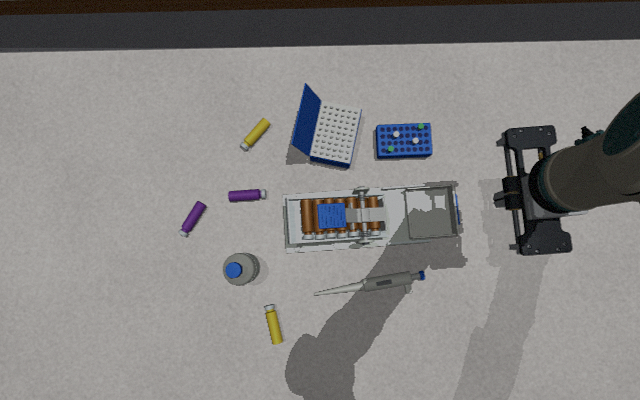

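```bash
python3 -m jog '-1.5 -3 25 0; -1.5 -5 55 0; -1.5 -5 85 0; -1.5 -5 110 0; -1.5 -5 126 0; -1.5 -10 126 0; -1.5 -18 126 0; -1.5 -26 126 0; -1.5 -34 126 0; -1.5 -42 126 0'; python3 - <<'E'
from go import *
from h import *
c,K,R,t=cam('top','top2.png'); cam('scene','scene2.png'); st()
E
```

```text
t: 4.95
eef_pos: [0.5357, -0.1277, 0.1173]
tool_rot: [1.0, 0.031, 0.001, 0.001]
ft_force: [-0.5, -1.7, 2.4]
gripper_width: 0.0007
t 5.05 world [ 0.5354 -0.1264  0.1168] disp(mm) tip [-144.6    0.6   19.8] F [-0.4  0.5  0.3] q [ 0.02  0.78  0.26  1.94 -0.41  0.47  0.63] w 0.001
yaw needed 0.003 z [ 0.     0.001 -1.   ]
```

View pics/top2.png

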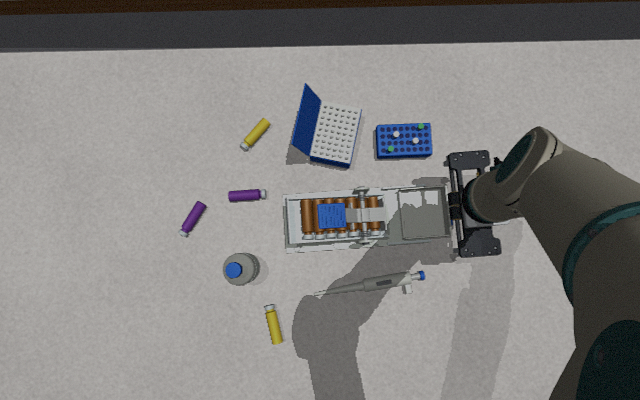

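View pics/scene2.png

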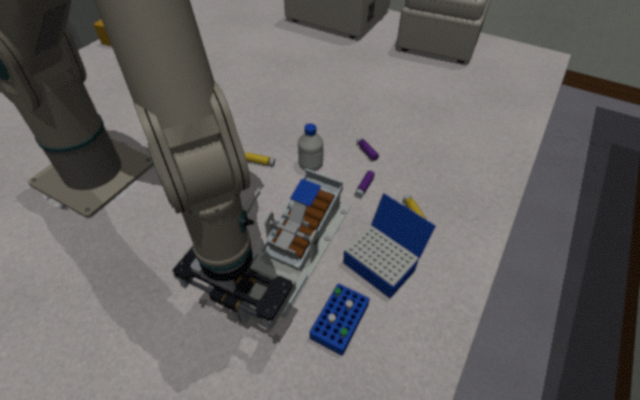

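```bash
python3 -m jog '0 -4 0 0; 0 -8 0 0; 0 -12 0 0; 0 -16 0 0; 0 -20 0 0; 0 -23 0 0; 0 -25 0 0; 0 -27 0 0; 0 -28 0 0; 0 -28 0 0'; python3 - <<'E'
from go import *
from h import *
c,K,R,t=cam('top'); cv2.imwrite('pics/top3.png',cv2.resize(c['color'][165:265,280:480][:,:,::-1],None,fx=4,fy=4,interpolation=cv2.INTER_CUBIC));st()
for d in (0,5,10): print(d,proj([world(-103-d,-50,45),world(-103-d,50,45),world(-99-d,-30,45)],K,R,t).round(1).tolist())
E
```

```text
t: 6.3
eef_pos: [0.5334, -0.0996, 0.1166]
tool_rot: [1.0, 0.032, -0.0, -0.0]
ft_force: [-0.3, -0.8, 0.3]
gripper_width: 0.0003
t 6.35 world [ 0.5334 -0.0996  0.1166] disp(mm) tip [-117.8    1.    19.6] F [ 0.4 -1.1  0.5] q [-0.03  0.78  0.26  1.96 -0.42  0.46  0.6 ] w 0.001
yaw needed 0.002 z [-0.  0. -1.]
0 [[429.6, 185.1], [435.2, 236.3], [428.7, 195.4]]
5 [[432.2, 184.9], [437.8, 236.1], [431.2, 195.2]]
10 [[434.7, 184.7], [440.4, 235.9], [433.8, 195.0]]
```

View pics/top3.png

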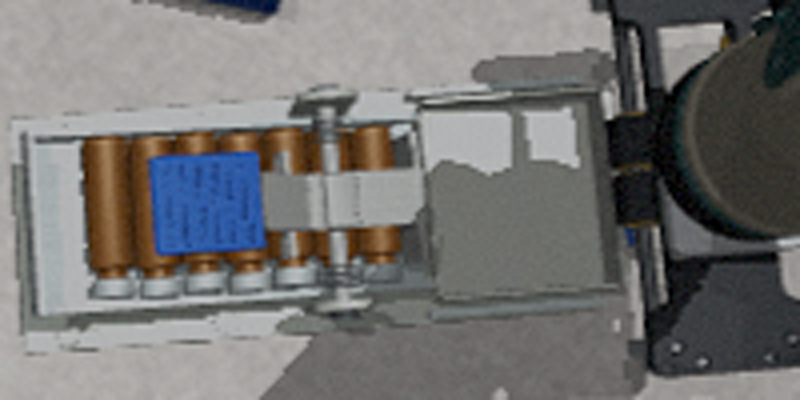

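```bash
python3 -m jog '0 -0.7 0 0; 0 -1.4 0 0; 0 -2.1 0 0; 0 -2.8 0 0; 0 -3.5 0 0; 0 -4 0 0; 0 -4.5 0 0; 0 -5 0 0; 0 -5 0 0; 0 -5 0 0'; python3 -c "
from go import *
st()"
```

```text
t: 7.6
eef_pos: [0.5331, -0.0947, 0.1166]
tool_rot: [1.0, 0.031, -0.0, -0.0]
ft_force: [-0.7, -0.5, -0.5]
gripper_width: 0.0006
t 7.6 world [ 0.5331 -0.0947  0.1166] disp(mm) tip [-112.9    1.    19.6] F [-0.7 -0.5 -0.5] q [-0.04  0.77  0.26  1.97 -0.42  0.45  0.59] w 0.001
yaw needed 0.002 z [-0.  0. -1.]
```

```bash
python3 -m jog '0 -0.7 0 0; 0 -1.4 0 0; 0 -2.1 0 0; 0 -2.8 0 0; 0 -3.5 0 0; 0 -4 0 0; 0 -4.5 0 0; 0 -5 0 0; 0 -5.5 0 0; 0 -6 0 0'; python3 - <<'E'
from go import *
from h import *
c,K,R,t=cam('top'); cv2.imwrite('pics/top4.png',cv2.resize(c['color'][165:265,280:480][:,:,::-1],None,fx=4,fy=4,interpolation=cv2.INTER_CUBIC));st()
E
```

```text
t: 8.85
eef_pos: [0.5328, -0.0921, 0.1168]
tool_rot: [1.0, 0.03, 0.001, 0.002]
ft_force: [0.4, -9.1, -3.4]
gripper_width: 0.0003
t 8.9 world [ 0.5328 -0.0921  0.1167] disp(mm) tip [-110.2    1.2   19.7] F [-0.4 -9.5 -2.7] q [-0.05  0.77  0.26  1.97 -0.42  0.45  0.58] w 0.0
yaw needed -0.001 z [ 0.001 -0.005 -1.   ]
```

View pics/top4.png

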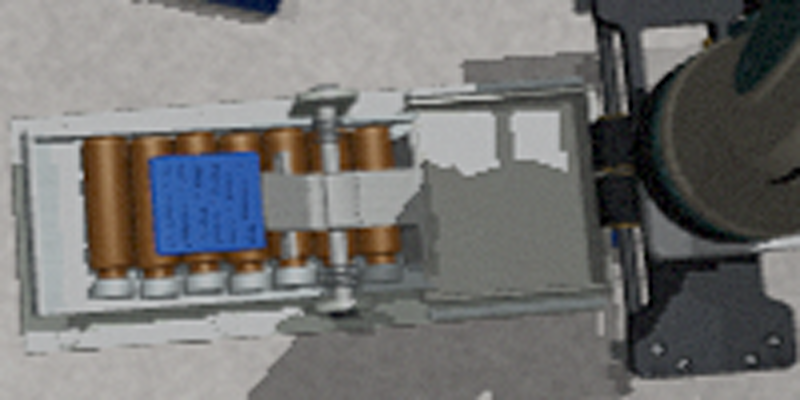

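```bash
python3 -m jog '0 8 0 0; 0 25 0 0; 1 25 -45 0; 1 25 -95 0; 1 25 -145 0; 1 -20 -145 0; 1 -70 -145 0; 1 -120 -145 0; 1 -165 -145 0; 1 -200 -145 0'; python3 - <<'E'
from go import *
from h import *
c,K,R,t=cam('top','top5.png'); c2,K2,R2,t2=cam('scene'); cv2.imwrite('pics/s5.png',cv2.resize(c2['color'][130:340,180:440][:,:,::-1],None,fx=2.8,fy=2.8,interpolation=cv2.INTER_CUBIC));st()
cv2.imwrite('pics/top5.png',cv2.resize(c['color'][165:265,280:480][:,:,::-1],None,fx=4,fy=4,interpolation=cv2.INTER_CUBIC))
E
```

```text
t: 10.15
eef_pos: [0.5208, 0.1128, 0.2617]
tool_rot: [0.999, 0.032, -0.0, -0.001]
ft_force: [0.8, 0.2, 0.5]
gripper_width: 0.0004
t 10.25 world [0.5206 0.1155 0.2614] disp(mm) tip [ 97.8   0.7 164.4] F [-0.7 -0.1  0.2] q [-0.55  0.55  0.42  1.9  -0.32  0.76  0.12] w 0.001
yaw needed 0.009 z [-0.001  0.003 -1.   ]
```

View pics/top5.png

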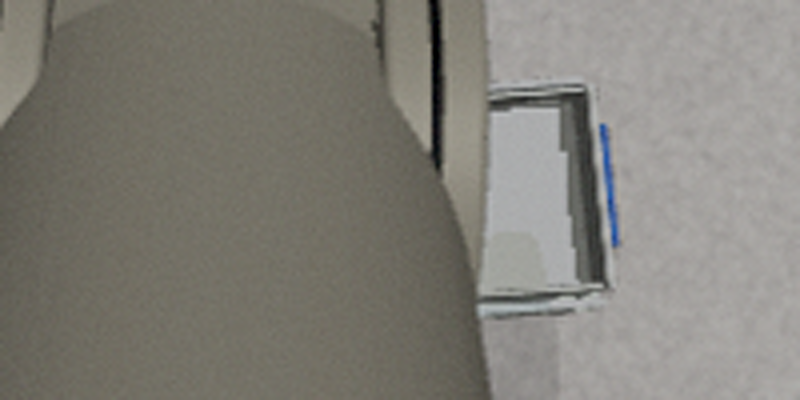

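View pics/s5.png

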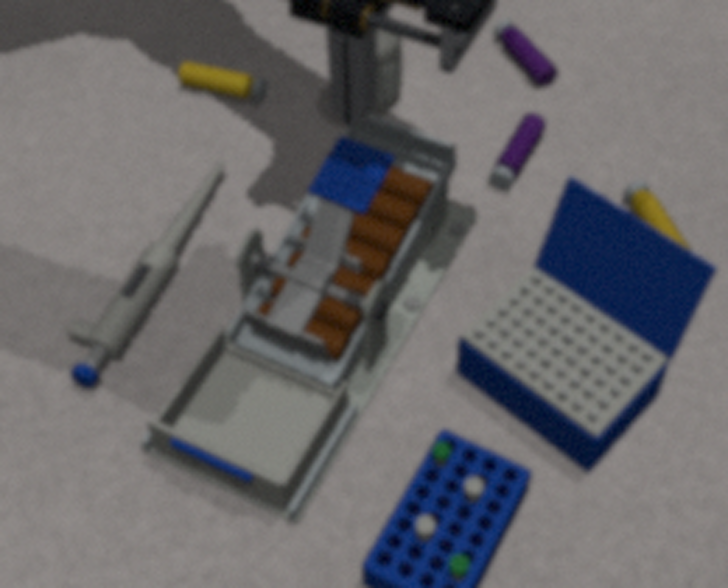

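```bash
python3 - <<'E'
from go import *
from h import *
c2,K2,R2,t2=cam('scene')
for P in [(97.8,.7,164.4),(92.9,0,118),(97.8,0,120),(120,0,123)]: print(P,((proj(world(*P),K2,R2,t2)[0]-[180,130])*2.8).round(0))
E
```

```text
(97.8, 0.7, 164.4) [351. 117.]
(92.9, 0, 118) [350. 170.]
(97.8, 0, 120) [353. 163.]
(120, 0, 123) [368. 139.]
```

```bash
python3 - <<'E'
from go import *
from h import *
c,K,R,t=cam('scene'); im=cv2.resize(c['color'][125:215,260:360][:,:,::-1],None,fx=6,fy=6,interpolation=cv2.INTER_CUBIC).copy()
def q(P): p=(proj(world(*P),K,R,t)[0]-[260,125]+.5)*6; return tuple(int(a) for a in p)
b=[(97.8+sx*8,.7+sy*12.5,164.4) for sx,sy in((1,1),(1,-1),(-1,-1),(-1,1))]
for i in range(4): cv2.line(im,q(b[i]),q(b[(i+1)%4]),(0,0,255),1)
cv2.imwrite('pics/s6.png',im)
E
```

```text
(no output)
```

View pics/s6.png

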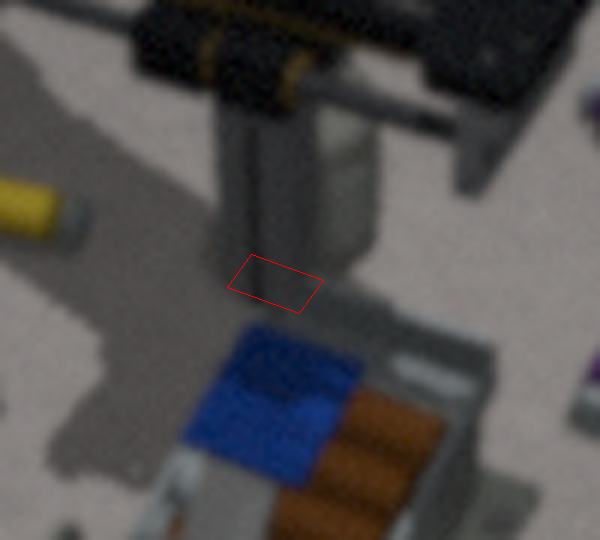

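```bash
python3 -m jog '0 0 15 0; 0 1 30 0; 0 1 40 0; 0 0 46 0; 0 -3 54 0; 0 -6 62 0; 0 -9 70 0; 0 -12 76 0; 0 -12 78 0; 0 -12 78 0'; python3 - <<'E'
from go import *
from h import *
c2,K2,R2,t2=cam('scene'); cv2.imwrite('pics/s7.png',cv2.resize(c2['color'][130:340,180:440][:,:,::-1],None,fx=2.8,fy=2.8,interpolation=cv2.INTER_CUBIC));st()
E
```

```text
t: 11.6
eef_pos: [0.5208, 0.1239, 0.1879]
tool_rot: [0.999, 0.032, 0.001, -0.002]
ft_force: [-10.8, 0.8, 40.6]
gripper_width: 0.0002
t 11.65 world [0.5208 0.1239 0.1879] disp(mm) tip [ 1.061e+02 -1.000e-01  9.090e+01] F [-8.8  2.3 40.9] q [-0.52  0.66  0.35  1.95 -0.39  0.6   0.16] w 0.0
yaw needed 0.002 z [ 0.002  0.004 -1.   ]
```

View pics/s7.png

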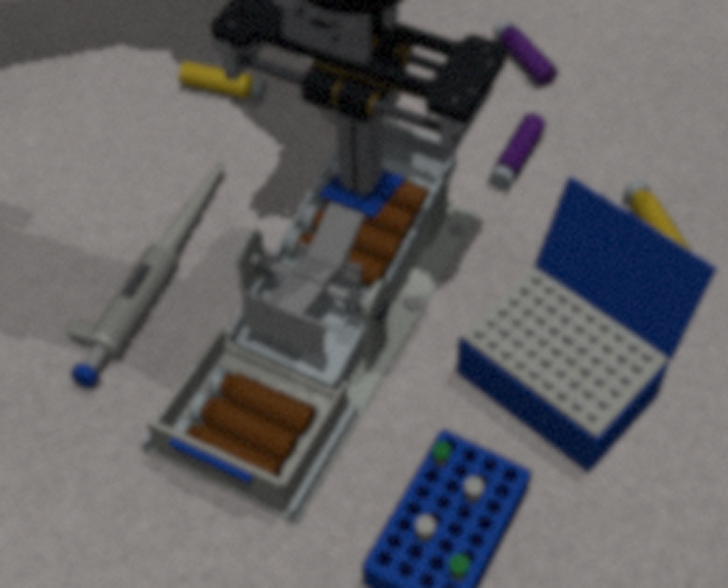

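```bash
python3 -m jog '0 0 -3 0; 0 0 -4 0; 0 0 -4 0; 0 0 -4 0; 0 0 -4 0; 0 4 -14 0; 0 9 -30 0; 0 13 -50 0; 0 13 -80 0; 0 13 -110 0'; python3 - <<'E'
from go import *
from h import *
c2,K2,R2,t2=cam('scene'); cv2.imwrite('pics/s8.png',cv2.resize(c2['color'][130:340,180:440][:,:,::-1],None,fx=2.8,fy=2.8,interpolation=cv2.INTER_CUBIC));shift([0.48,0.33,0.33])
E
```

```text
t: 12.9
eef_pos: [0.5211, 0.1097, 0.2946]
tool_rot: [1.0, 0.031, -0.0, -0.0]
ft_force: [0.6, -0.1, 0.0]
gripper_width: 0.0006
t 12.95 world [0.523  0.1098 0.2982] disp(mm) tip [ 91.9  -1.4 201.2] F [1.3 0.5 1.7] q [-0.57  0.5   0.46  1.86 -0.29  0.84  0.1 ] w 0.001
yaw needed 0.001 z [ 0.006  0.002 -1.   ]
[ -29.  -222.5  -31.6]
```

View pics/s8.png

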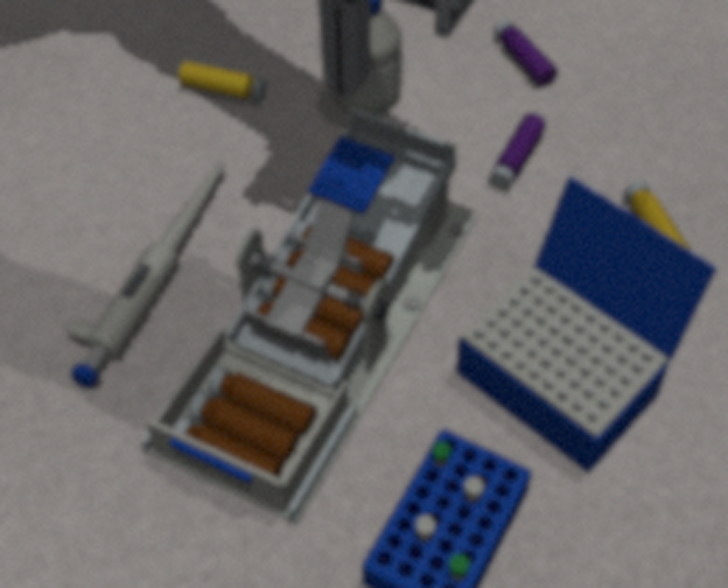

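```bash
python3 -m jog '-3 -30 -10 0; -6 -70 -20 0; -10 -110 -30 0; -15 -150 -30 0; -20 -190 -30 0; -25 -210 -30 0; -29 -220 -30 0; -29 -220 -30 0; -29 -220 -30 0; -29 -220 -30 0'; python3 - <<'E'
from go import *
from h import *
c,K,R,t=cam('top','top9.png'); st()
for d in env.trace('top','vial0')[:12]: print(round(d['p'],2),np.round(d['rect'],0), )
for n in ['tube_rack','pipette','bottle','tip_box']: print(n,[(round(d['p'],2),np.round(d['rect'],0).tolist()) for d in env.trace('top',n)[:2]])
cv2.imwrite('pics/top9z.png',cv2.resize(c['color'][165:265,280:480][:,:,::-1],None,fx=4,fy=4,interpolation=cv2.INTER_CUBIC))
E
```

```text
t: 14.2
eef_pos: [0.479, 0.3263, 0.3238]
tool_rot: [1.0, 0.03, 0.0, 0.0]
ft_force: [0.2, -0.3, 0.5]
gripper_width: 0.0004
t 14.25 world [0.4789 0.3266 0.3238] disp(mm) tip [310.9  29.3 226.8] F [ 0.1  0.2 -0. ] q [-0.94  0.54  0.46  1.7  -0.28  0.97 -0.31] w 0.001
yaw needed 0.0 z [ 0. -0. -1.]
0.88 [228. 191.  40.  12.]
0.75 [264. 305.  18.  42.]
0.74 [392. 197.  14.  34.]
0.73 [417. 193.  12.  39.]
0.71 [190. 198.  15.  36.]
0.64 [242. 121.  28.  30.]
0.52 [365. 197.  16.  39.]
0.5 [343. 198.  13.  42.]
0.44 [361. 204.   2.   1.]
0.44 [334. 199.  12.  37.]
0.24 [316. 194.  72.  41.]
tube_rack []
pipette [(0.9, [315.0, 275.0, 110.0, 21.0])]
bottle [(0.58, [222.0, 252.0, 39.0, 34.0])]
tip_box [(0.44, [344.0, 194.0, 12.0, 44.0])]
```

View pics/top9.png

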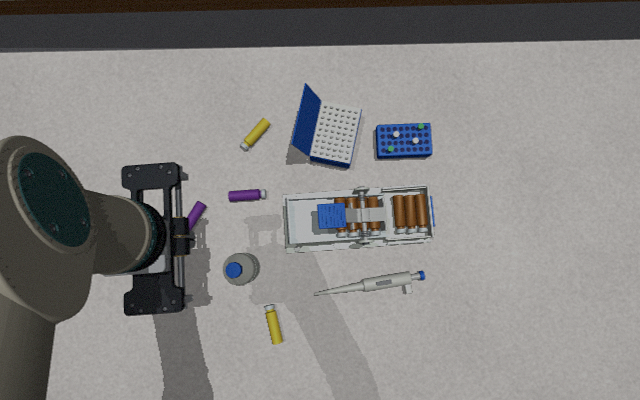

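View pics/top9z.png

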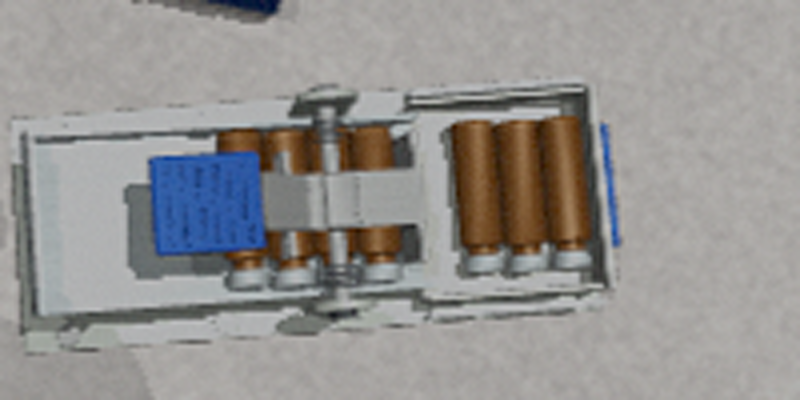

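The top view shows three vials flat in the tray at about x 395–428 px. The other four are in the lane behind the gate at about x 334–380 px. The paddle is back at its starting pixels, the tray is where the push left it, and the bystanders look unmoved.

```bash
python3 -c "
from station import env
print(env.close_job())"
```

```text
the job is handed in; nothing more can be done
None
```

I handed the job in at about 14 s. Three vials are in the tray and four are still in the lane behind the gate. `close_job` gave no verdict, so this rests on my own checks.

- **Tray:** I pushed it with the closed fingertips until it hit its stop, at about 9.5 N. The last picture shows it still where the push left it.
- **Paddle:** I pressed it along its arc down to its stop, at about 41 N on the wrist. That is well above the 8 N it needs, but on the fingertips and under the 120 N wrist limit. I then held it about 0.7 s longer and let it spring back. In the last top picture it sits at the same pixels as before the press.
- **Vials and bystanders:** The vials look settled, though I judged that from one picture and measured no speeds. By eye, the four bystanders had not moved.

**Checks that failed or disagreed:**
- My fit of the dispenser's pose was about 5 mm off along its x axis. With the tray on its stop, its face measured about x = -97.5 mm instead of -103 mm. I therefore relied on the stop force and on pixels for the tray, and on the paddle seen directly in the pictures.
- In the last top picture the networks did not find the tube rack, reported the tip box in the wrong place, and found only three of the four lane vials clearly. I checked these by eye instead.

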